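# Put the weighing bottles away through the top half of the locker's split door

## Robot

A 7-joint arm with a two-finger parallel gripper is mounted at the origin on a cart in front of the work surface, level with it; the furniture and walls round the work are solid. World frame = base frame: x ahead of the robot, y to its left, z up, the work surface at z = 0. Lengths are in m, angles in degrees, forces in N, time in s.
With the tool pointing down it reaches from about 0.4 to 0.85 m from the base axis. Payload 4.5 kg.
Tool frame: the origin (TCP) lies at the very end of the fingers, on their centre line; the grasp point (between the pads) lies 19 mm behind it; z points along the fingers, y is the line along which they close (so a half turn about z gives the same grasp; the last joint's range is limited). The gripper opens to 85 mm and grips with 20 to 120 N. Pads are 22 mm wide; open, the fingers measure 114 mm over their backs; the gripper's body (76 mm by 85 mm) begins 54 mm behind the grasp point. The pads swing forward as they close: fully open they stand 13 mm farther back than shut.
Start: joints at [71.264, 39.483, -11.15, 89.685, 9.013, 51.709, -12.324], TCP at [0.221, -0.585, 0.194] pointing down, gripper open.
Joint ranges: [-172.22, 172.22], [-26.19, 119.32], [-84.43, 86.54], [7.71, 146.69], [-57.33, 237.33], [2.42, 119.75], [-152.13, 152.13]. Speed limits (degrees/s): [147.25, 147.25, 180, 180, 180, 180, 180].

## Interface

Orientations are given as [roll, pitch, yaw] about the fixed x, y, z axes, in that order (R = Rz(yaw) Ry(pitch) Rx(roll)).
In Python, from workcell import arm gives the robot as it stands.
- The arm moves only by the shell command python3 -m creep 'ROWS' [OPENING] [FORCE]. ROWS is JSON, a list of rows, each a list of 6 numbers: the shift along the tool's x, y, z normalised to -1 to 1, where 1 is 50 mm, then the turn, a rotation vector about the tool's x, y, z normalised to -1 to 1, where 1 is 0.08 rad. In form: [[tx, ty, tz, rx, ry, rz], ...]. A call has 1 to 20 rows; each row shifts and turns the commanded pose from where the row before left it, along the tool's axes as they then stand; what a row does not reach is not made up. A row lasts 1/8 s, in which the tool goes at most 62.5 mm and 10.7 degrees, less where a joint would pass 70% of its speed; a pose out of reach is approached as far as the arm can. A call with a number of a shift or a turn outside -1 to 1 is refused whole. A call with a gripper value outside its range is refused whole. OPENING is the closure, from 0 (fully open) to 1 (shut), set as the call begins (- or left out, the last holds). The fingers move at their own pace and stop on an object; FORCE is the grip in N (left out, the last holds). Time passes only in rows, so rows that do not move let the fingers close. It gives the time, the measured TCP pose, the force, the opening and the grip force at its end, in the units of the state.
- arm.observe(): the state, without advancing time (a new reading comes with each control period).
- arm.get_image(name): name is "scene" or "side" or "wrist"; returns a dict with "color" (400x640x3 uint8, red, green, blue), "vfov" (degrees; the focal length in pixels is half the picture's height over the tangent of half this angle, whatever the lens; pixels are square), "cx", "cy" (the principal point, pixels), "camera_from_world" (4x4, takes a point from world to camera coordinates); the wrist camera has in their place "mount" (4x4, takes a point from camera to tool coordinates, whose origin is the TCP and whose axes are the flange's). Camera axes: x right, y down, z forward; pixel columns grow to the right and rows downward; lengths in m; the calibration is good to about 2 mm. A picture is of the moment at which its call begins: read the wrist's pose just before it. There is no depth.
- arm.hand_in(): hands the job in; it is judged then, once.
The state is a dict: "time": time; "qpos": joint angles; "qd": joint speeds; "effort": joint torques, N m; "tool_pos": TCP position; "tool_rot": TCP orientation; "ft_force": force on the tool from outside, world axes, zero at the start; "ft_torque": the same for the moment, N m; "finger_gap": finger opening in m; "grasp_force": force on a finger pad.
Only numpy, scipy, OpenCV 4.12 (cv2) and the standard library are available. Lean on these libraries where they do the work, as an engineer would, in place of code of your own. Each camera call takes 0.05 s, during which the arm holds its last target. There are 200 camera calls.

## Task

Put the glass weighing bottles away in the small white locker: slide the black lock grip fully to its open end stop, swing the top half of the split door wide open (to about a right angle or more) while the bottom half stays shut and bolted, and stand every weighing bottle that is on the worktop upright on the locker's shelf. Then close the top half fully and slide the lock grip all the way home again, without disturbing the dropper bottle or the crucible.

Things in the scene. Friction and masses are not known exactly. Their poses are not given: they have to be found in the camera images.
- locker: white locker fixed on the worktop, 160 mm deep (its x from -80, front, to 80), 320 mm wide (its y -170 to 150), z up from its underside; may be turned a little. Front: a split door, hinges at its right (-y): bottom half z 5 to 75 mm, bolted; top half z 79 to 152 mm with a clear canopy over the whole shelf, top at z 158 mm, that swings aside with it. At the left (y 71 to 150 mm) a solid lock column, top at z 153 mm
- shelf_centre (a point): centre of the shelf's upper face inside the locker (locker x -3, y -46.5, z 75 mm). Clear floor: locker x -80 to 74 mm, y -164 to 71 mm; back wall and right wall up to z 147 mm, lock column at the left. With the top half open the shelf is open above and in front
- hinge_axis (a point): a point on the upright hinge axis of both door halves (locker x -86, y -172 mm), at the height of pull
- upper_leaf (a joint): top half of the split door about the upright hinge axis: 0 closed (end stop), grows as its free left end swings towards the robot (counterclockwise from above), to 1.95 rad; stiff (0.12 N m), stays where left; locked by the lock slide. Closed, the leaf (bottom at z 79 mm) runs 240 mm along locker +y from the hinge, its canopy (underside z 151 mm) 152 mm along locker +x
- pull (a point): upright round steel pull, 16 mm in diameter, standing on the top edge of the top half, 180 mm from the hinge axis; it rises from z 161 mm (above a 26 mm collar) to 211 mm. The point is on its axis at z 187 mm
- lock_slide (a joint): lock slide on the column's top: 0 = home, its tongue 22 mm into the keeper lugs at the canopy's left edge (lug tops at z 174 mm), locking the top half; 0.036 m = open end stop, tongue out. Grows towards locker +y (left); 1.5 N of friction, stays where left. The tongue has 4 mm of play each way between the lugs: the top half must be shut for it to enter
- lock_grip (a point): centre of the black upright grip of the lock slide: 26 mm along the locker's x, 16 mm along its y, 42 mm tall, from z 167 to 209 mm; the point is at z 190 mm
- lower_leaf (a joint): bottom half of the split door, about the same hinge axis: 0 = shut. To be left shut
- lower_bolt (a joint): steel barrel bolt on the front of the bottom half: 0 = bolted, grows as it is drawn (30 mm). To be left bolted
- bottom_bolt_knob (a point): tip of the bottom bolt's little knob, low on the front; leave it alone
- bottle_a_mid (a point): clear glass weighing bottle with a knobbed glass lid and white salt in it; body 38 mm in diameter, straight and firm up to 36 mm above its foot, lid 41 mm wide, 52 mm tall overall, about 60 g. The point is on its axis, 26 mm above its foot (half-way up); z of its frame points up the bottle. May be absent
- bottle_b_mid (a point): clear glass weighing bottle with a knobbed glass lid and white salt in it; body 38 mm in diameter, straight and firm up to 36 mm above its foot, lid 41 mm wide, 52 mm tall overall, about 60 g. The point is on its axis, 26 mm above its foot (half-way up); z of its frame points up the bottle. May be absent
- bottle_c_mid (a point): clear glass weighing bottle with a knobbed glass lid and white salt in it; body 38 mm in diameter, straight and firm up to 36 mm above its foot, lid 41 mm wide, 52 mm tall overall, about 60 g. The point is on its axis, 26 mm above its foot (half-way up); z of its frame points up the bottle. May be absent
- bottle_d_mid (a point): clear glass weighing bottle with a knobbed glass lid and white salt in it; body 38 mm in diameter, straight and firm up to 36 mm above its foot, lid 41 mm wide, 52 mm tall overall, about 60 g. The point is on its axis, 26 mm above its foot (half-way up); z of its frame points up the bottle. May be absent
- bottle_a: the weighing bottle of bottle_a_mid; origin at the centre of its foot
- bottle_b: the weighing bottle of bottle_b_mid; origin at the centre of its foot
- bottle_c: the weighing bottle of bottle_c_mid; origin at the centre of its foot
- bottle_d: the weighing bottle of bottle_d_mid; origin at the centre of its foot
- dropper: brown glass dropper bottle with a black teat, 38 mm wide, 108 mm tall, a bystander; origin under its foot
- crucible: lidded white porcelain crucible, tapering to its foot, 43 mm wide, 46 mm tall, a bystander; origin under its foot
Not all that is in view belongs to the job. Leave any pink look-alike of the bottle_c alone.

How it is judged:
By the outcome, as a careful person would: the job done as asked, in the order asked, and still so for the second after the job is handed in, with the robot touching nothing.
Of bottle_a, bottle_b, bottle_c, bottle_d only 3 to 4 are there at a start; the rules pass over those that are not, and their reading is None.
At some moment in a run one of bottle_a, bottle_b, bottle_c, bottle_d may be knocked a few centimetres aside while the robot is not near it.
It also fails if it takes over 210 s, if anything falls off the work surface, if the arm or the gripper's body presses on something with over 40 N, if the wrist force passes 120 N, or if a joint passes its speed limit or range.

## Working session

There is one attempt and no reset: what is moved stays moved. The work goes in short steps, Python scripts to look and compute and a shell command to move; the robot and the scene stay as the last step left them, time stands still between calls to the robot, and variables do not carry over. Pictures are saved under pics/ and viewed, at most 14 in all, crops included, and the job is handed in when it is done.

```bash
mkdir -p pics; ls
python3 - <<'E'
from workcell import arm
import cv2,json
s=arm.observe();print(s)
for n in("scene","side","wrist"):
    d=arm.get_image(n);cv2.imwrite(f"pics/{n}0.png",d["color"][:,:,::-1])
    print(n,{k:(v.tolist() if hasattr(v,'tolist') else v) for k,v in d.items() if k!="color"})
E
```

```text
pics
{'time': 0.0, 'qpos': array([ 71.26636928,  39.53480646, -11.1460029 ,  89.74536944,
         9.01131876,  51.70985464, -12.32399454]), 'qd': array([-0.02536439,  0.00851284,  0.0283132 ,  0.04788917, -0.02511414,
        0.01146616, -0.03731883]), 'effort': array([-1.37779836e-03, -5.39606023e+01, -1.26694154e+00, -1.58543462e+01,
        9.12154152e-03,  9.43369232e-03, -1.21975987e-06]), 'tool_pos': array([ 0.22032417, -0.58409747,  0.19336464]), 'tool_rot': array([-1.79891956e+02,  6.02541438e-03,  2.06755491e+01]), 'ft_force': array([ 0.23562889,  0.21481215, -0.1729448 ]), 'ft_torque': array([-0.06642666,  0.0178975 , -0.00189465]), 'grasp_force': 0.0, 'finger_gap': 0.08535152664854795}
scene {'vfov': 49.30035734416974, 'cx': 317.10184696887734, 'cy': 203.48291969642548, 'camera_from_world': [[0.5288629507537582, -0.8486941215960774, -0.0047188227652686125, -0.2166791445493753], [-0.3883766765275172, -0.23706537970419114, -0.8904850155253303, 0.36366069505685794], [0.7546307285351345, 0.47277721361542985, -0.4549880985658439, 0.7168198158008231], [0.0, 0.0, 0.0, 1.0]]}
side {'vfov': 54.44076035931491, 'cx': 319.7436102832518, 'cy': 201.5570772185816, 'camera_from_world': [[-0.9998644265334632, 0.016312219729544095, 0.002245003430609464, 0.5393259223899439], [0.004092079254546069, 0.37822762870796056, -0.9257035787817434, 0.06396572770684883], [-0.015949402505513775, -0.9255688912066179, -0.3782431019731475, 1.2684960759450998], [0.0, 0.0, 0.0, 1.0]]}
wrist {'vfov': 63.37287420887368, 'cx': 326.2351389420358, 'cy': 199.9074582127602, 'mount': [[-2.258883503436468e-06, -0.9605971705220201, -0.2779443756941001, 0.06892380566971723], [0.999999909849391, -0.00012018864077933193, 0.00040725409420090534, -0.00046558624343473465], [-0.000424612887299775, -0.27794434971730625, 0.9605970841950944, -0.1795018993818051], [0.0, 0.0, 0.0, 1.0]]}
```

View pics/scene0.png

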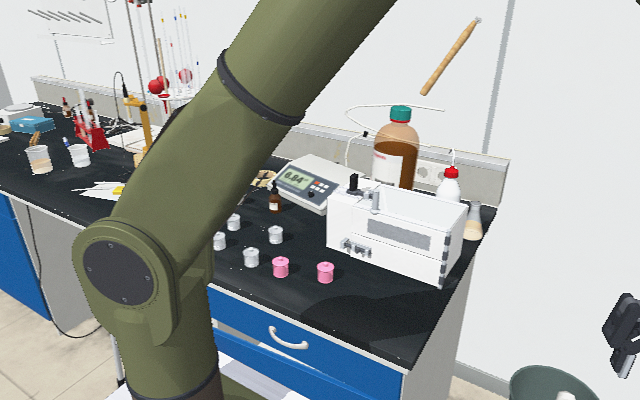

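View pics/side0.png

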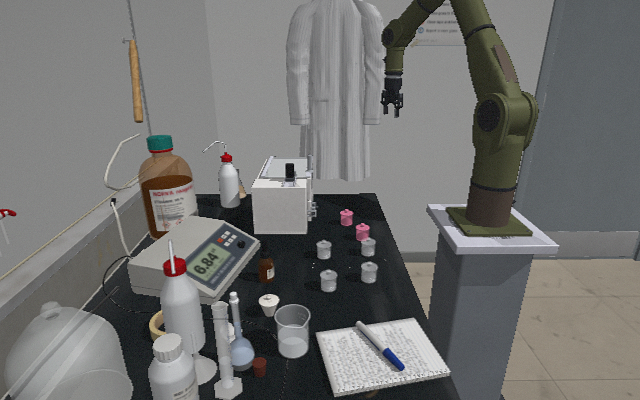

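Side view: four clear bottles at about (324,249), (368,247), (329,280), (369,271). The pink ones are at (347,217) and (362,232), the crucible at (268,305) and the dropper at (266,270). The locker's black grip is at about (290,173) in side and (353,184) in scene. I'll enlarge both.

```bash
cat > h.py <<'E'
from workcell import arm
import cv2,numpy as np
from scipy.spatial.transform import Rotation as R
def cam(n,d=None,s=None):
    d=d or arm.get_image(n)
    f=200/np.tan(np.radians(d["vfov"]/2))
    if n=="wrist":
        s=s or arm.observe();T=np.eye(4);T[:3,:3]=R.from_euler('xyz',s["tool_rot"],degrees=True).as_matrix();T[:3,3]=s["tool_pos"]
        W=T@np.array(d["mount"])
    else: W=np.linalg.inv(np.array(d["camera_from_world"]))
    return f,d["cx"],d["cy"],W
def ray(c,u,v):
    f,cx,cy,W=c
    return W[:3,3],W[:3,:3]@np.array([(u-cx)/f,(v-cy)/f,1])
def atz(c,u,v,z):
    o,r=ray(c,u,v);return o+r*(z-o[2])/r[2]
def proj(c,p):
    f,cx,cy,W=c;q=W[:3,:3].T@(np.array(p)-W[:3,3]);return np.array([cx+f*q[0]/q[2],cy+f*q[1]/q[2]])
def tri(c1,p1,c2,p2):
    o1,r1=ray(c1,*p1);o2,r2=ray(c2,*p2)
    k=np.linalg.lstsq(np.c_[r1,-r2],o2-o1,rcond=None)[0]
    a=o1+k[0]*r1;b=o2+k[1]*r2;return (a+b)/2,np.linalg.norm(a-b)
E
python3 - <<'E'
import cv2
a=cv2.imread("pics/side0.png")[150:300,240:400];cv2.imwrite("pics/side0c.png",cv2.resize(a,None,fx=4,fy=4,interpolation=cv2.INTER_CUBIC)[:600])
a=cv2.imread("pics/scene0.png")[160:300,205:475];cv2.imwrite("pics/scene0c.png",cv2.resize(a,None,fx=2.95,fy=2.95,interpolation=cv2.INTER_CUBIC))
E
```

```text
(no output)
```

View pics/side0c.png

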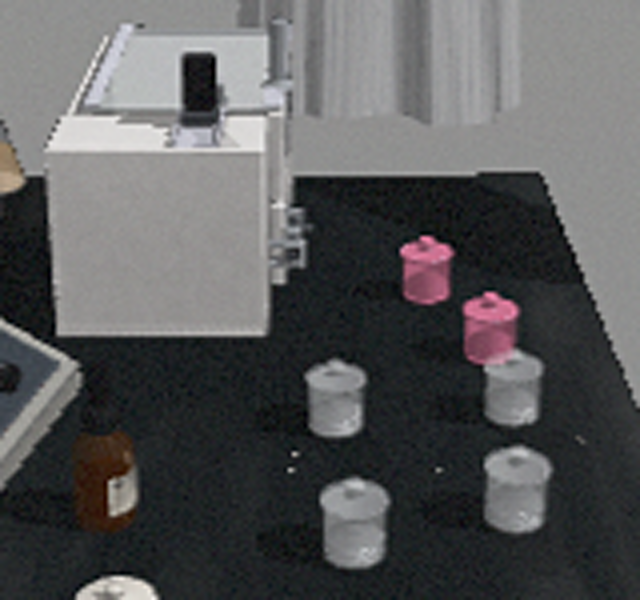

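View pics/scene0c.png

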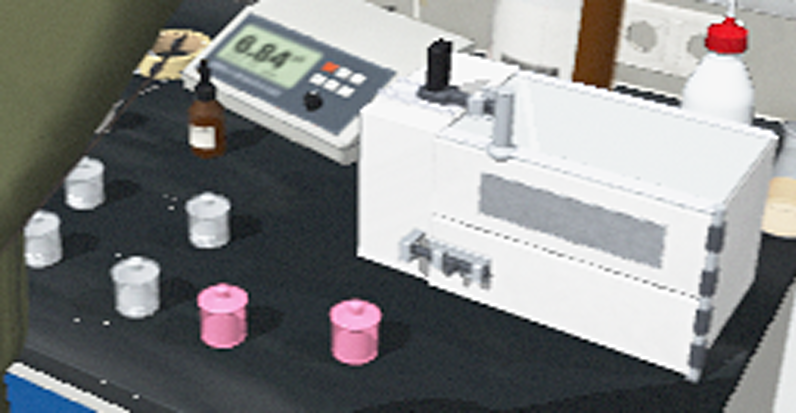

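```bash
cat > loc.py <<'E'
from h import *
from scipy.optimize import least_squares
cs=cam("side");cc=cam("scene")
S=lambda u,v:(240+u/4,150+v/4)
C=lambda u,v:(205+u/2.95,160+v/2.95)
obs=[(cs,(-80,150,0),S(268,334)),(cs,(80,150,0),S(57,335)),(cs,(-80,150,153),S(266,151)),(cs,(80,150,153),S(47,151)),
(cc,(-80,150,0),C(360,257)),(cc,(-80,150,153),C(360,108))]
def L2W(x,p):
    p=np.array(p)/1000;c,s=np.cos(x[2]),np.sin(x[2]);return np.array([x[0]+c*p[0]-s*p[1],x[1]+s*p[0]+c*p[1],p[2]])
r=least_squares(lambda x:np.concatenate([proj(c,L2W(x,p))-q for c,p,q in obs]),[.6,-.3,0])
x=r.x;print(x,np.degrees(x[2]),r.fun.round(1))
for n,p in dict(pull_top=(-86,8,211),grip0top=(0,92,209),hingebot=(-86,-172,5)).items():
    w=L2W(x,p);print(n,w.round(3),"side",proj(cs,w),"scene",proj(cc,w))
print("grip side at z.209",atz(cs,*S(200,53),.209),"scene",atz(cc,*C(440,42),.209), tri(cs,S(200,53),cc,C(440,42)))
print("pull",tri(cs,S(281,25),cc,C(507,92)))
# bottles: lid top rim ~z .042 ; body mid
for n,a,b in [("A",(336,400),(208,222)),("B",(513,390),(137,288)),("C",(355,525),(85,183)),("D",(517,492),(42,240)),("pink1",(427,271),(355,332)),("pink2",(491,329),(223,317)),("drop",(105,490),(207,125))]:
    print(n,tri(cs,S(*a),cc,C(*b)), atz(cs,*S(*a),.024))
E
python3 loc.py
```

```text
[ 0.66749376 -0.06896746  0.05161182] 2.9571397300535445 [-0.1 -0.7 -0.1  0.5 -0.1 -2.1 -0.9 -0.9 -0.8  0.4 -0.5  0.7]
pull_top [ 0.581 -0.065  0.211] side [306.4531084 153.3544443] scene [378.63832388 188.88568401]
grip0top [0.663 0.023 0.209] side [278.60414634 161.88190445] scene [360.73277603 170.67033342]
hingebot [ 0.59  -0.245  0.005] side [305.31766092 193.44113491] scene [443.84028464 281.94910154]
grip side at z.209 [0.62806522 0.03740564 0.209     ] scene [0.6330438  0.02662019 0.209     ] (array([0.62996778, 0.02621979, 0.20785273]), np.float64(0.00486746445978584))
pull (array([ 0.57106613, -0.06399539,  0.20512811]), np.float64(0.007405818820976132))
A (array([0.53269771, 0.21425433, 0.0183536 ]), np.float64(0.0035636045411377363)) [0.53175515 0.22678771 0.024     ]
B (array([0.41136281, 0.20095748, 0.01820499]), np.float64(0.004993858927124272)) [0.41140875 0.21453511 0.024     ]
C (array([0.52647777, 0.36295467, 0.01879599]), np.float64(0.0060703675903595045)) [0.52459894 0.37420292 0.024     ]
D (array([0.42623401, 0.32691204, 0.01755105]), np.float64(0.006552067559702339)) [0.42562221 0.34046014 0.024     ]
pink1 (array([0.45445975, 0.00608271, 0.01911089]), np.float64(0.0045079591695942325)) [0.45412    0.02049471 0.024     ]
pink2 (array([0.41525854, 0.11092315, 0.01928763]), np.float64(0.003663606177133558)) [0.41544906 0.12285949 0.024     ]
drop (array([0.67876871, 0.32746611, 0.02411291]), np.float64(0.011465457875014523)) [0.67406026 0.3350769  0.024     ]
```

```bash
python3 -m creep '[[0,0,-0.5,0,0,0.5],[0,0,-0.5,0,0,0.5],[0,0,-0.5,0,0,0.5],[0,0,-0.5,0,0,0.5],[0,0,-0.5,0,0,0.5],[0,0,-0.5,0,0,0.5],[0,0,0,0,0,0.5],[0,0,0,0,0,0.36]]' 0.3
python3 -m creep '[[0.4,-0.5,0,0,0,0],[0.4,-0.6,0,0,0,0],[0.4,-0.6,0,0,0,0],[0.4,-0.6,0,0,0,0],[0.4,-0.6,0,0,0,0],[0.4,-0.6,0,0,0,0],[0.4,-0.6,0,0,0,0],[0.4,-0.6,0,0,0,0],[0.4,-0.6,0,0,0,0],[0.4,-0.6,0,0,0,0],[0.4,-0.6,0,0,0,0],[0.5,-0.6,0,0,0,0],[0.5,-0.6,0,0,0,0],[0.5,-0.6,0,0,0,0],[0.5,-0.6,0,0,0,0],[0.5,-0.6,0,0,0,0],[0.5,-0.6,0,0,0,0],[0.5,-0.5,0,0,0,0],[0.4,-0.3,0,0,0,0],[0,0,0,0,0,0]]'
python3 - <<'E'
from h import *
s=arm.observe();print(s["tool_pos"],s["tool_rot"],s["qpos"],s["finger_gap"])
d=arm.get_image("wrist");cv2.imwrite("pics/w1.png",d["color"][:,:,::-1])
E
```

```text
time: 1.25
tool_pos: [0.2204, -0.5841, 0.3431]
tool_rot: [-179.9, 0.0, 2.9]
ft_force: [-0.0, 0.2, -1.4]
finger_gap: 0.0597
grasp_force: 0.0
time: 3.75
tool_pos: [0.6067, -0.0169, 0.3423]
tool_rot: [-179.9, 0.2, 3.1]
ft_force: [-0.7, -0.9, -0.0]
finger_gap: 0.0598
grasp_force: 0.0
[ 0.6067363  -0.01687372  0.34226176] [-1.79927993e+02  1.54876366e-01  3.14829789e+00] [  5.02295224  30.60393309 -13.8491504   79.89120337   7.33875318
  70.53958412 -96.2840886 ] 0.059836322606413174
```

View pics/w1.png

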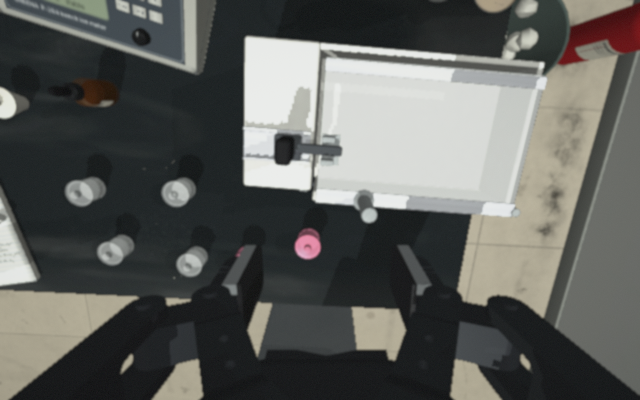

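The wrist view shows the grip top at about (284,150), the pull top at (369,215), the column's front-left top corner at (244,185) and its back-left corner at (246,38). The bottles are at (178,192), (192,262), (85,191) and (115,250).

Run:
```python
from h import *
c=cam("wrist")
g=atz(c,284,150,.209);p=atz(c,369,215,.211);a=atz(c,244,185,.153);b=atz(c,246,38,.153);e=atz(c,310,190,.153)
print(g,p,a,b,e,np.degrees(np.arctan2(b[1]-a[1],b[0]-a[0])))
for u,v in [(178,188),(192,262),(85,190),(115,250),(307,243)]: print(atz(c,u,v,.04))
th=np.radians(3.);Rz=np.array([[np.cos(th),-np.sin(th)],[np.sin(th),np.cos(th)]])
print("origin from pull",p[:2]-Rz@[-.086,.008],"from corner",a[:2]-Rz@[-.08,.15],b[:2]-Rz@[.08,.15])
```

```text
[0.63156534 0.02196985 0.209     ] [ 0.5704276  -0.06540446  0.211     ] [0.58051637 0.07496975 0.153     ] [0.73754427 0.06979878 0.153     ] [ 0.57840597 -0.00246828  0.153     ] -1.8860832330866313
[0.54172713 0.20398678 0.04      ]
[0.41700472 0.19066248 0.04      ]
[0.53128075 0.34677145 0.04      ]
[0.43228126 0.31399067 0.04      ]
[0.46036497 0.00326557 0.04      ]
origin from pull [ 0.65672842 -0.06889261] from corner [ 0.66825713 -0.0706378 ] [ 0.6655043  -0.08418252]
```

```bash
sed -i 's/^r=least/cw=cam("wrist");obs+=[(cw,(-80,150,153),(244,185)),(cw,(80,150,153),(246,38)),(cw,(-86,8,211),(369,215)),(cw,(80,71,153),(320,42)),(cw,(80,-170,147),(546,63)),(cc,(-86,8,211),C(507,92)),(cs,(-86,8,211),S(281,25)),(cc,(80,-170,147),C(775,138)),(cc,(-86,-172,5),C(695,373))]\nr=least/' loc.py; python3 loc.py | head -4
```

```text
[ 0.65587787 -0.07702472 -0.02819831] -1.6156441447784309 [-0.2 -1.   0.4 -1.6 -0.2 -2.3 -0.3 -2.6 -0.3  0.5  0.   0.8 -0.4  0.6
 -1.3 -1.8  0.5  0.4  0.6  0.7 -2.4 -0.   0.2 -0.5 -0.3 -3.   2.5 -0.1
  0.5  1.4]
pull_top [ 0.57  -0.067  0.211] side [309.92412965 153.24903229] scene [377.10715594 190.71440073]
```

```bash
python3 -m creep '[[0.25,-0.4,0,0,0,0.5],[0.24,-0.4,0,0,0,0.5],[0,0,0.6,0,0,0],[0,0,0.6,0,0,0],[0,0,0.6,0,0,0],[0,0,0.6,0,0,0],[0,0,0.4,0,0,0],[0,0,0.4,0,0,0],[0,0,0,0,0,0]]'
python3 -m creep '[[0,0,0,0,0,0],[0,0,0,0,0,0],[0,0,0,0,0,0],[0,0,0,0,0,0],[0,0,0,0,0,0],[0,0,0,0,0,0]]' 1 30
python3 - <<'E'
from h import *
d=arm.get_image("wrist");cv2.imwrite("pics/w2.png",d["color"][:,:,::-1])
E
```

```text
time: 5.12
tool_pos: [0.6284, 0.0206, 0.183]
tool_rot: [179.9, 0.2, -1.7]
ft_force: [-0.3, -0.3, 0.1]
finger_gap: 0.0598
grasp_force: 0.0
time: 5.88
tool_pos: [0.63, 0.0219, 0.1842]
tool_rot: [180.0, 0.0, -1.6]
ft_force: [-0.2, 0.4, -0.0]
finger_gap: -0.0005
grasp_force: 0.0
```

View pics/w2.png

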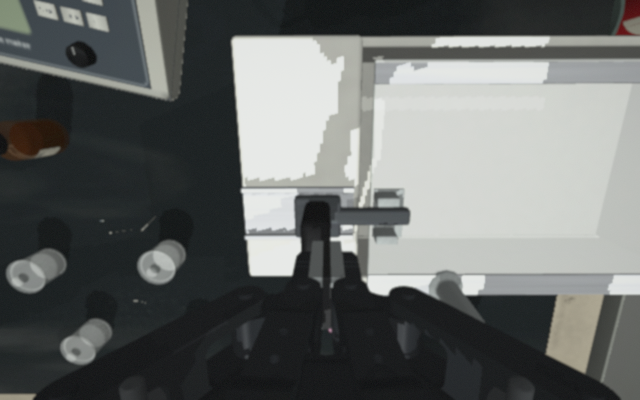

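Run:
```python
from h import *
s=arm.observe();print(proj(cam("wrist"),s["tool_pos"]),s["tool_pos"])
a=cv2.imread("pics/w2.png")[170:300,240:430];a=cv2.convertScaleAbs(a,alpha=2.5,beta=10);cv2.imwrite("pics/w2c.png",cv2.resize(a,None,fx=4,fy=4,interpolation=cv2.INTER_CUBIC))
```

```text
[325.79034354 227.4800497 ] [0.62995099 0.02185973 0.18417417]
```

View pics/w2c.png

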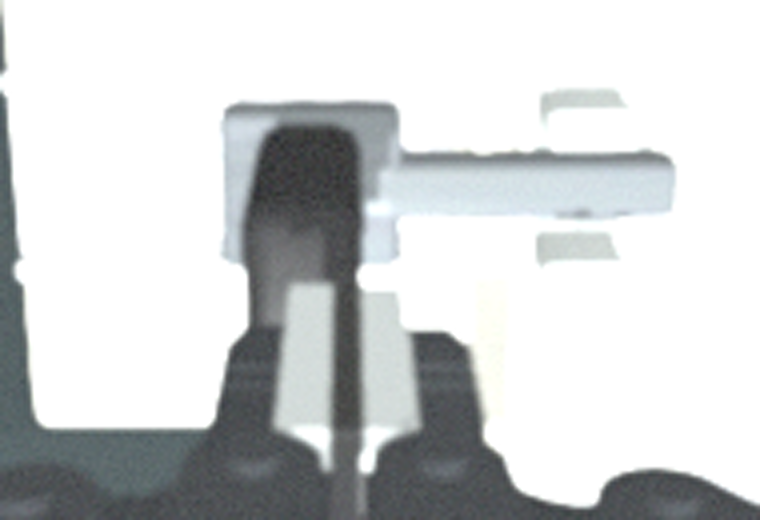

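The grip stands ahead (+x) of the closed fingers. Its top face is at about u 302–328, v 224–250, and the tips are behind it, so I'll recompute.

Run:
```python
from h import *
c=cam("wrist")
for u,v in [(302,224),(328,224),(315,250),(315,237)]: print(atz(c,u,v,.209))
print("plate",atz(c,240+225/4,170+105/4,.167),atz(c,240+398/4,170+262/4,.167))
```

```text
[0.64170246 0.03359525 0.209     ]
[0.64133109 0.02039881 0.209     ]
[0.62714013 0.02753731 0.209     ]
[0.63441472 0.02726401 0.209     ]
plate [0.64487095 0.04006131 0.167     ] [0.61753289 0.01327612 0.167     ]
```

Run:
```python
from h import *
a=arm.get_image("side")["color"][95:195,230:380,::-1];b=arm.get_image("scene")["color"][130:230,310:460,::-1]
o=np.vstack([cv2.resize(cv2.convertScaleAbs(q,alpha=1.6),None,fx=4,fy=3,interpolation=cv2.INTER_CUBIC) for q in(a,b)]);cv2.imwrite("pics/x3.png",o)
```

```text
(no output)
```

View pics/x3.png

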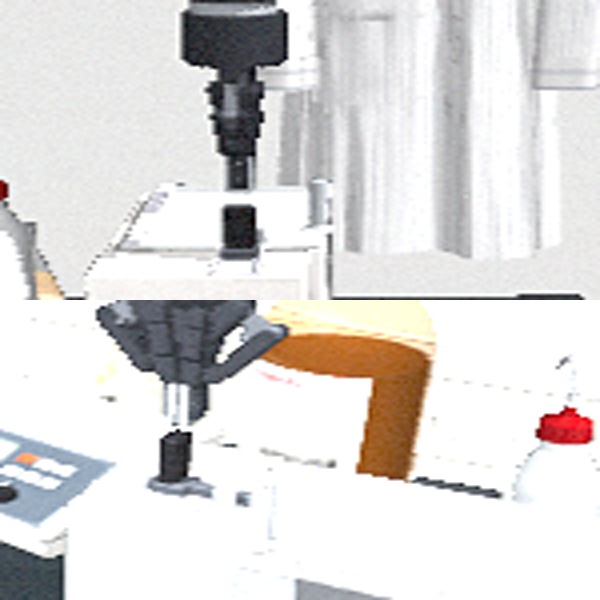

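Run:
```python
from h import *
s=arm.observe();cs=cam("side");cc=cam("scene")
print(s["tool_pos"],proj(cs,s["tool_pos"]),"seen 290,158;",proj(cc,s["tool_pos"]),"seen",310+185/4,130+125/3)
print(tri(cs,(290,158.5),cc,(310+185/4,130+125/3)))
print("grip top",tri(cs,(290,95+205/3),cc,(310+178/4,130+133/3)))
```

```text
[0.62996019 0.0218473  0.1841634 ] [289.87145059 169.72352489] seen 290,158; [354.91847785 183.93619242] seen 356.25 171.66666666666666
(array([0.62904631, 0.01918339, 0.21870026]), np.float64(0.0009712196167837408))
grip top (array([0.63012264, 0.02539388, 0.20752488]), np.float64(0.005258338059101706))
```

The side and scene views show the closed fingertips ending about 35 mm above the reported TCP (tip at z≈0.219 against 0.184). They are above the grip, so I'll open and go lower in steps, watching the force.

```bash
python3 -m creep '[[0,0,0,0,0,0],[0,0,0,0,0,0],[0,-0.08,0,0,0,0],[0,0,0,0,0,0]]' 0.4
python3 -m creep '[[0,0,0.2,0,0,0],[0,0,0.2,0,0,0],[0,0,0.2,0,0,0],[0,0,0,0,0,0]]'
python3 -m creep '[[0,0,0,0,0,0],[0,0,0,0,0,0],[0,0,0,0,0,0],[0,0,0,0,0,0]]' 1 30
python3 - <<'E'
from h import *
a=arm.get_image("side")["color"][95:195,230:380,::-1];b=arm.get_image("scene")["color"][130:230,310:460,::-1]
o=np.vstack([cv2.resize(cv2.convertScaleAbs(q,alpha=1.6),None,fx=4,fy=3,interpolation=cv2.INTER_CUBIC) for q in(a,b)]);cv2.imwrite("pics/x4.png",o)
E
```

```text
time: 6.72
tool_pos: [0.6301, 0.0267, 0.1842]
tool_rot: [-180.0, -0.0, -1.5]
ft_force: [0.3, -0.5, -0.0]
finger_gap: 0.0515
grasp_force: 0.0
time: 7.22
tool_pos: [0.6292, 0.0256, 0.1528]
tool_rot: [180.0, 0.1, -1.6]
ft_force: [-0.2, 0.3, 0.4]
finger_gap: 0.0512
grasp_force: 0.0
time: 7.72
tool_pos: [0.6305, 0.0275, 0.1548]
tool_rot: [-179.9, -0.1, -1.5]
ft_force: [0.2, 3.7, 3.0]
finger_gap: 0.0153
grasp_force: 35.4
```

The grip is held (gap 15 mm). Now slide it open, towards locker +y.

```bash
python3 -m creep '[[0,-0.13,0,0,0,0],[0,-0.13,0,0,0,0],[0,-0.13,0,0,0,0],[0,-0.13,0,0,0,0],[0,-0.12,0,0,0,0],[0,-0.1,0,0,0,0],[0,-0.06,0,0,0,0],[0,0,0,0,0,0]]'
```

```text
time: 8.82
tool_pos: [0.6314, 0.0634, 0.1548]
tool_rot: [179.8, -0.0, -1.7]
ft_force: [-2.5, -1.3, 5.9]
finger_gap: 0.0152
grasp_force: 35.8
```

```bash
python3 -m creep '[[0,-0.06,0,0,0,0],[0,-0.06,0,0,0,0],[0,0,0,0,0,0]]'
```

```text
time: 9.2
tool_pos: [0.6314, 0.0635, 0.1548]
tool_rot: [179.4, 0.0, -1.9]
ft_force: [-2.3, -8.4, 8.6]
finger_gap: 0.015
grasp_force: 36.1
```

```bash
python3 -m creep '[[0,0,0,0,0,0],[0,0,0,0,0,0],[0,0,-0.4,0,0,0],[0,0,-0.5,0,0,0],[0,0,-0.5,0,0,0],[0,0,0,0,0,0]]' 0.4
python3 -m creep '[[-0.2,0.4,0,0,0,0],[-0.2,0.5,0,0,0,0],[-0.2,0.5,0,0,0,0],[-0.2,0.5,0,0,0,0],[-0.2,0.5,0,0,0,0],[-0.1,0.2,0,0,0,0],[0,0,0,0,0,0]]'
```

```text
time: 9.95
tool_pos: [0.6328, 0.0724, 0.2258]
tool_rot: [-179.9, -0.2, -1.6]
ft_force: [0.4, -0.3, -0.8]
finger_gap: 0.0513
grasp_force: 0.0
time: 10.82
tool_pos: [0.5723, -0.0568, 0.2236]
tool_rot: [-180.0, 0.1, -1.7]
ft_force: [0.7, 0.7, -0.4]
finger_gap: 0.0513
grasp_force: 0.0
```

Run:
```python
from h import *
s=arm.observe();print(s["tool_pos"],s["tool_rot"])
d=arm.get_image("wrist")["color"][:,:,::-1]
cv2.imwrite("pics/w5.png",d)
c=cam("wrist");print(proj(c,[.570,-.066,.211]))
```

```text
[ 0.57229448 -0.0567513   0.2235696 ] [-1.79991267e+02  6.32966534e-02 -1.65263965e+00]
[343.40896667 224.34562732]
```

View pics/w5.png

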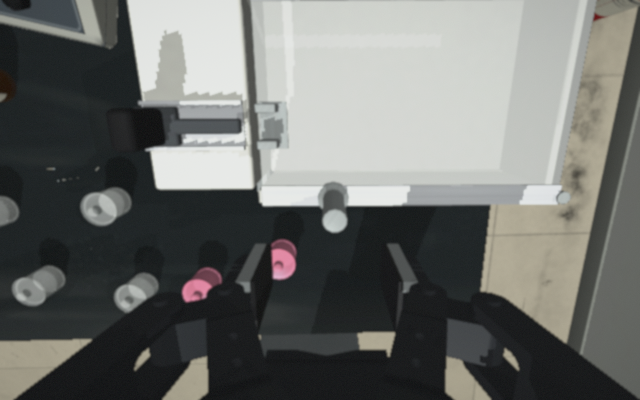

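The tongue is clear of the lugs and the pull top is at (335,219), so it sits at about (0.573,-0.061). Descend and grip.

```bash
python3 -m creep '[[0,0.09,0.3,0,0,0],[0,0,0.4,0,0,0],[0,0,0.4,0,0,0],[0,0,0.4,0,0,0],[0,0,0,0,0,0]]'
python3 -m creep '[[0,0,0,0,0,0],[0,0,0,0,0,0],[0,0,0,0,0,0],[0,0,0,0,0,0]]' 1 25
```

```text
time: 11.55
tool_pos: [0.5711, -0.0606, 0.147]
tool_rot: [-180.0, 0.3, -1.5]
ft_force: [0.5, -0.2, 0.6]
finger_gap: 0.0515
grasp_force: 0.0
time: 12.05
tool_pos: [0.5734, -0.0619, 0.15]
tool_rot: [179.9, -0.1, -1.6]
ft_force: [-0.4, -2.1, 4.2]
finger_gap: 0.015
grasp_force: 25.7
```

```bash
python3 -m creep '[[-0.376,0.02,0,0,0,0],[-0.372,0.059,0,0,0,0],[-0.364,0.098,0,0,0,0],[-0.352,0.135,0,0,0,0],[-0.336,0.171,0,0,0,0],[-0.316,0.205,0,0,0,0],[0,0,0,0,0,0]]'
```

```text
time: 12.92
tool_pos: [0.4651, -0.092, 0.1499]
tool_rot: [-180.0, -0.0, -1.6]
ft_force: [-1.0, 1.6, 4.9]
finger_gap: 0.015
grasp_force: 26.0
```

```bash
python3 -m creep '[[-0.293,0.237,0,0,0,0],[-0.267,0.267,0,0,0,0],[-0.237,0.293,0,0,0,0],[-0.205,0.316,0,0,0,0],[-0.171,0.336,0,0,0,0],[-0.135,0.352,0,0,0,0],[0,0,0,0,0,0]]'
python3 -m creep '[[-0.098,0.364,0,0,0,0],[-0.059,0.372,0,0,0,0],[-0.02,0.376,0,0,0,0],[0.02,0.376,0,0,0,0],[0.059,0.372,0,0,0,0],[0.098,0.364,0,0,0,0],[0,0,0,0,0,0]]'
```

```text
time: 13.8
tool_pos: [0.3958, -0.1811, 0.1495]
tool_rot: [-180.0, 0.2, -1.7]
ft_force: [-3.4, 1.7, 7.1]
finger_gap: 0.0149
grasp_force: 26.9
time: 14.68
tool_pos: [0.3952, -0.2936, 0.1493]
tool_rot: [179.9, -0.0, -1.7]
ft_force: [-1.5, 0.1, 5.3]
finger_gap: 0.015
grasp_force: 26.7
```

```bash
python3 -m creep '[[0,0,0,0,0,0],[0,0,0,0,0,0],[0,0,0,0,0,0],[0,0,-0.5,0,0,0],[0,0,-0.6,0,0,0],[0,0,-0.6,0,0,0],[0,0,-0.6,0,0,0],[0,0,-0.3,0,0,0],[0,0,0,0,0,0]]' 0.3
python3 -m creep '[[0.08,-0.4,0,0,0,0],[0.08,-0.6,0,0,0,0],[0.08,-0.6,0,0,0,0],[0.08,-0.6,0,0,0,0],[0.08,-0.6,0,0,0,0],[0.08,-0.6,0,0,0,0],[0.08,-0.6,0,0,0,0],[0.08,-0.6,0,0,0,0],[0.08,-0.6,0,0,0,0],[0.08,-0.6,0,0,0,0],[0.08,-0.6,0,0,0,0],[0.08,-0.6,0,0,0,0],[0.08,-0.6,0,0,0,0],[0.08,-0.6,0,0,0,0],[0.08,-0.6,0,0,0,0],[0.08,-0.6,0,0,0,0],[0.08,-0.6,0,0,0,0],[0.08,-0.6,0,0,0,0],[0,-0.4,0,0,0,0],[0,0,0,0,0,0]]'
python3 - <<'E'
from h import *
s=arm.observe();print(s["tool_pos"],s["tool_rot"],s["qpos"].round(0))
d=arm.get_image("wrist")["color"][:,:,::-1]
cv2.imwrite("pics/w6.png",d)
E
```

```text
time: 15.8
tool_pos: [0.3956, -0.2919, 0.2801]
tool_rot: [179.9, -0.1, -1.6]
ft_force: [-0.6, 0.4, -0.2]
finger_gap: 0.06
grasp_force: 0.0
time: 18.3
tool_pos: [0.4814, 0.2572, 0.2784]
tool_rot: [180.0, 0.1, -1.4]
ft_force: [-0.2, -0.2, 0.2]
finger_gap: 0.0598
grasp_force: 0.0
[0.48135234 0.25715311 0.27842811] [ 1.79993813e+02  7.86748148e-02 -1.44008619e+00] [ -19.   29.  -23.   96.   13.   57. -137.]
```

View pics/w6.png

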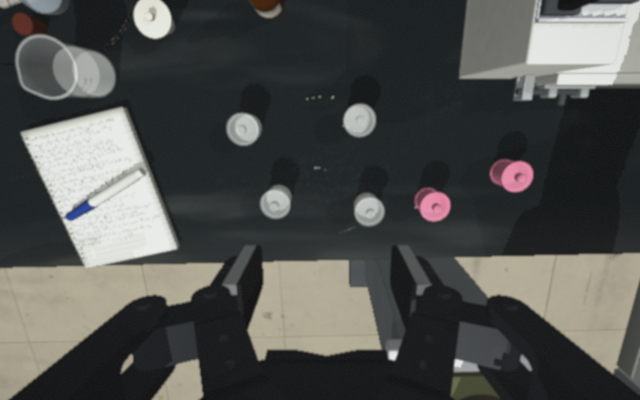

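Lid centres: C (244,129), A (360,120), D (276,201), B (369,210). The pinks are at (434,205) and (515,176).

```bash
cat > pos.py <<'E'
from h import *
import sys
c=cam("wrist");s=arm.observe();y=np.radians(s["tool_rot"][2])
print(s["tool_pos"].round(4),s["tool_rot"].round(1),"q7",s["qpos"][6].round(0))
for a in sys.argv[1:]:
    u,v=map(float,a.split(','));p=atz(c,u,v,.042);d=(p-s["tool_pos"])[:2]/.05
    print(a,p.round(4),"tx,ty units",(d[0]*np.cos(y)+d[1]*np.sin(y)).round(2),(d[0]*np.sin(y)-d[1]*np.cos(y)).round(2))
E
python3 pos.py 244,129 360,120 276,201 369,210
```

```text
[0.482  0.2544 0.2787] [179.9   0.   -1.6] q7 -137.0
244,129 [0.5261 0.3557 0.042 ] tx,ty units 0.82 -2.05
360,120 [0.5329 0.21   0.042 ] tx,ty units 1.04 0.86
276,201 [0.4308 0.3223 0.042 ] tx,ty units -1.06 -1.33
369,210 [0.4145 0.1978 0.042 ] tx,ty units -1.32 1.17
```

```bash
python3 -m creep '[[0.5,0.43,0,0,0,0],[0.5,0.43,0,0,0,0],[0,0,0.6,0,0,0],[0,0,0.6,0,0,0],[0,0,0.6,0,0,0],[0,0,0.6,0,0,0],[0,0,0.6,0,0,0],[0,0,0.5,0,0,0],[0,0,0,0,0,0]]' 0.2
python3 -m creep '[[0,0,0.5,0,0,0],[0,0,0.5,0,0,0],[0,0,0.5,0,0,0],[0,0,0.4,0,0,0],[0,0,0.4,0,0,0],[0,0,0.2,0,0,0],[0,0,0.15,0,0,0],[0,0,0,0,0,0]]'
python3 -m creep '[[0,0,0,0,0,0],[0,0,0,0,0,0],[0,0,0,0,0,0],[0,0,0,0,0,0]]' 1 30
```

```text
time: 19.52
tool_pos: [0.5298, 0.2089, 0.1028]
tool_rot: [179.8, 0.2, -1.7]
ft_force: [-0.1, 0.8, 1.0]
finger_gap: 0.0681
grasp_force: 0.0
time: 20.52
tool_pos: [0.5313, 0.2114, -0.0281]
tool_rot: [180.0, -0.0, -1.6]
ft_force: [0.3, -0.1, 0.0]
finger_gap: 0.0682
grasp_force: 0.0
time: 21.02
tool_pos: [0.5315, 0.2119, -0.0276]
tool_rot: [-180.0, -0.1, -1.6]
ft_force: [-0.5, 0.2, 6.2]
finger_gap: 0.0372
grasp_force: 30.0
```

Bottle A is held by its body (gap 37 mm). Carry it to the back-left slot.

```bash
python3 -m creep '[[0,0,-0.3,0,0,0],[0,0,-0.5,0,0,0],[0,0,-0.6,0,0,0],[0,0,-0.6,0,0,0],[0,0,-0.6,0,0,0],[0,0,-0.6,0,0,0],[0,0,-0.6,0,0,0],[0,0,-0.6,0,0,0],[0,0,-0.35,0,0,0],[0.3,0.5,0,0,0,0],[0.35,0.6,0,0,0,0],[0.36,0.6,0,0,0,0],[0.36,0.6,0,0,0,0],[0.36,0.6,0,0,0,0],[0.36,0.6,0,0,0,0],[0.36,0.6,0,0,0,0],[0.36,0.6,0,0,0,0],[0.36,0.5,0,0,0,0],[0.07,0.17,0,0,0,0],[0,0,0,0,0,0]]'
```

```text
time: 23.52
tool_pos: [0.6847, -0.0612, 0.2093]
tool_rot: [-180.0, 0.0, -1.6]
ft_force: [-0.2, 0.7, -0.4]
finger_gap: 0.037
grasp_force: 30.2
```

```bash
python3 -m creep '[[0,0,0.4,0,0,0],[0,0,0.5,0,0,0],[0,0,0.5,0,0,0],[0,0,0.5,0,0,0],[0,0,0.5,0,0,0],[0,0,0.3,0,0,0],[0,0,0.2,0,0,0],[0,0,0.15,0,0,0],[0,0,0.1,0,0,0],[0,0,0,0,0,0]]'
python3 -m creep '[[0,0,0,0,0,0]]'
```

```text
time: 24.78
tool_pos: [0.6855, -0.0614, 0.0517]
tool_rot: [180.0, 0.0, -1.6]
ft_force: [-0.6, 0.0, -0.8]
finger_gap: 0.037
grasp_force: 30.2
time: 24.9
tool_pos: [0.6859, -0.0614, 0.0522]
tool_rot: [180.0, -0.1, -1.6]
ft_force: [-0.2, 0.6, 0.3]
finger_gap: 0.0367
grasp_force: 30.2
```

```bash
python3 -m creep '[[0,0,0.04,0,0,0],[0,0,0.04,0,0,0],[0,0,0,0,0,0],[0,0,0,0,0,0]]'
python3 -m creep '[[0,0,0,0,0,0],[0,0,0,0,0,0],[0,0,0,0,0,0],[0,0,-0.3,0,0,0],[0,0,-0.5,0,0,0],[0,0,-0.6,0,0,0],[0,0,-0.6,0,0,0],[0,0,-0.6,0,0,0],[0,0,-0.6,0,0,0],[0,0,-0.4,0,0,0],[0,0,0,0,0,0]]' 0.42
```

```text
time: 25.4
tool_pos: [0.6854, -0.0614, 0.0476]
tool_rot: [180.0, 0.0, -1.6]
ft_force: [0.5, -0.6, 0.1]
finger_gap: 0.037
grasp_force: 30.2
time: 26.78
tool_pos: [0.687, -0.0605, 0.2306]
tool_rot: [-179.9, -0.3, -1.6]
ft_force: [-0.5, 0.5, -0.4]
finger_gap: 0.0498
grasp_force: 0.0
```

```bash
python3 -m creep '[[-0.3,-0.3,0,0,0,0],[-0.5,-0.45,0,0,0,0],[-0.5,-0.45,0,0,0,0],[-0.5,-0.45,0,0,0,0],[-0.5,-0.45,0,0,0,0],[-0.5,-0.45,0,0,0,0],[-0.5,-0.45,0,0,0,0],[-0.5,-0.45,0,0,0,0],[-0.5,-0.45,0,0,0,0],[-0.5,-0.45,0,0,0,0],[-0.5,-0.4,0,0,0,0],[-0.33,-0.29,0,0,0,0],[0,0,0,0,0,0]]' 0.3
cat > blobs.py <<'E'
from h import *
s=arm.observe();d=arm.get_image("wrist");c=cam("wrist",d,s);im=d["color"]
g=im.astype(int);m=((g.min(2)>75)).astype(np.uint8)
m=cv2.morphologyEx(m,cv2.MORPH_CLOSE,np.ones((5,5)))
n,l,st,ce=cv2.connectedComponentsWithStats(m)
y=np.radians(s["tool_rot"][2]);print(s["tool_pos"].round(4),s["tool_rot"].round(1),s["qpos"][6].round())
for i in range(1,n):
    if 250<st[i,4]<6000 and ce[i][1]<330:
        p=atz(c,*ce[i],.03);D=(p-s["tool_pos"])[:2]/.05
        sat=(g[l==i].max(1)-g[l==i].min(1)).mean()
        if p[0]<.7 and p[1]>.1: print(ce[i].round(0),st[i,2:],p[:2].round(3),"sat",sat.round(),"tx,ty",(D[0]*np.cos(y)+D[1]*np.sin(y)).round(2),(D[0]*np.sin(y)-D[1]*np.cos(y)).round(2))
cv2.imwrite("pics/last.png",im[:,:,::-1])
E
python3 blobs.py
```

```text
time: 28.4
tool_pos: [0.4095, 0.1994, 0.2274]
tool_rot: [180.0, 0.1, -1.4]
ft_force: [1.0, 0.1, -0.6]
finger_gap: 0.06
grasp_force: 0.0
[0.4095 0.1994 0.2274] [ 1.8e+02  1.0e-01 -1.4e+00] -140.0
[ 9. 13.] [ 22  30 566] [0.579 0.524] sat 4.0 tx,ty 3.23 -6.56
[173.  65.] [  50   43 1648] [0.525 0.362] sat 4.0 tx,ty 2.23 -3.31
[216. 157.] [  43   38 1282] [0.425 0.328] sat 4.0 tx,ty 0.24 -2.57
[401. 161.] [  44   37 1216] [0.415 0.111] sat 74.0 tx,ty 0.15 1.76
[355. 199.] [  36   39 1098] [0.37  0.165] sat 4.0 tx,ty -0.78 0.7
```

View pics/last.png

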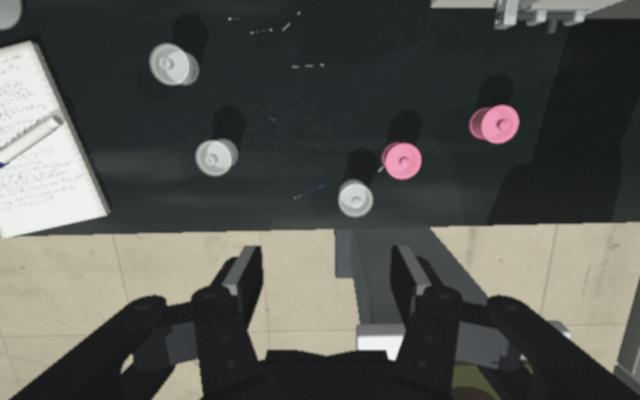

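B was knocked to about (0.372, 0.166), beside a pink one. Turn the hand 45° so the fingers clear the pink.

```bash
python3 -m creep '[[-0.37,0.35,0,0,0,0],[-0.37,0.35,0,0,0,0],[0,0,0,0,0,1],[0,0,0,0,0,1],[0,0,0,0,0,1],[0,0,0,0,0,1],[0,0,0,0,0,1],[0,0,0,0,0,1],[0,0,0,0,0,1],[0,0,0,0,0,1],[0,0,0,0,0,1],[0,0,0,0,0,1],[0,0,0.5,0,0,0],[0,0,0.5,0,0,0],[0,0,0,0,0,0]]'
python3 blobs.py
```

```text
time: 30.32
tool_pos: [0.3727, 0.163, 0.1766]
tool_rot: [179.8, 0.0, -47.5]
ft_force: [0.6, -0.3, -0.2]
finger_gap: 0.0597
grasp_force: 0.0
[0.3727 0.163  0.1766] [179.8   0.  -47.5] -148.0
[ 6. 95.] [ 14  27 309] [0.651 0.309] sat 18.0 tx,ty 1.6 -6.08
[328. 109.] [  46   48 1691] [0.416 0.111] sat 62.0 tx,ty 1.35 0.07
[325. 181.] [  43   44 1477] [0.369 0.166] sat 4.0 tx,ty -0.09 0.01
[ 95. 217.] [  60   45 1966] [0.523 0.359] sat 5.0 tx,ty -0.86 -4.87
[190. 253.] [  49   48 1648] [0.424 0.325] sat 4.0 tx,ty -1.69 -2.95
[238. 272.] [ 34  66 735] [0.371 0.308] sat 5.0 tx,ty -2.17 -1.94
```

```bash
python3 -m creep '[[-0.05,0,0.4,0,0,0],[0,0,0.5,0,0,0],[0,0,0.5,0,0,0],[0,0,0.5,0,0,0],[0,0,0.5,0,0,0],[0,0,0,0,0,0]]'
python3 blobs.py | head -1; python3 -c "
from h import *;print(arm.observe()['qpos'].round())"
```

```text
time: 31.12
tool_pos: [0.3719, 0.166, 0.0574]
tool_rot: [180.0, 0.0, -47.5]
ft_force: [-0.3, 0.2, 0.6]
finger_gap: 0.0598
grasp_force: 0.0
[0.3719 0.166  0.0574] [180.    0.  -47.5] -142.0
[ -33.   41.    4.  133.  -25.    6. -142.]
```

```bash
python3 -m creep '[[0,0,0.35,0,0,0],[0,0,0.35,0,0,0],[0,0,0.35,0,0,0],[0,0,0.3,0,0,0],[0,0,0.2,0,0,0],[0,0,0.15,0,0,0],[0,0,0,0,0,0],[0,0,0,0,0,0]]'; python3 -c "
from h import *;print(arm.observe()['qpos'].round())"
```

```text
time: 32.17
tool_pos: [0.3845, 0.1724, -0.0071]
tool_rot: [178.3, 0.6, -47.6]
ft_force: [0.0, -0.6, 5.3]
finger_gap: 0.0597
grasp_force: 2.4
[ -32.   50.    2.  130.  -57.    3. -110.]
```

The bottle is at the inner edge of the reach (q6 at its limit), so back up. I'll lean the tool so the wrist stands farther out.

```bash
python3 -m creep '[[0,0,-0.3,0,0,0],[0,0,-0.5,0,0,0],[0,0,-0.5,0,0,0],[0,0,-0.5,0,0,0],[0,0,-0.5,0,0,0],[0,0,-0.5,0,0,0],[0,0,0,0,0,-0.6],[0,0,0,0,0,-0.6],[0,0,0,0,0,-0.6],[0,0,0,0,0,-0.6],[0,0,0,0,0,-0.6],[0,0,0,0,0,-0.6],[0,0,0,0,0,-0.6],[0,0,0,0,0,0]]'; python3 -c "
from h import *;print(arm.observe()['qpos'].round())"
python3 -m creep '[[0,0,0,0,-0.6,0],[0,0,0,0,-0.6,0],[0,0,0,0,-0.6,0],[0,0,0,0,-0.6,0],[0,0,0,0,-0.6,0],[0,0,0,0,-0.7,0],[0,0,0,0,-0.7,0],[0,0,0,0,0,0]]'; python3 -c "
from h import *;print(arm.observe()['qpos'].round())"; python3 blobs.py
```

```text
time: 33.92
tool_pos: [0.3888, 0.1743, 0.1325]
tool_rot: [178.6, 1.1, -28.2]
ft_force: [0.6, 0.2, 0.3]
finger_gap: 0.0598
grasp_force: 0.0
[ -48.   36.   29.  126.  -36.   28. -109.]
time: 34.92
tool_pos: [0.3897, 0.1735, 0.132]
tool_rot: [178.5, 21.2, -28.8]
ft_force: [0.1, 0.1, -0.6]
finger_gap: 0.0598
grasp_force: 0.0
[ -31.   42.   23.  113.  -36.   52. -102.]
[0.3897 0.1735 0.132 ] [178.5  21.2 -28.8] -102.0
[379.  82.] [  59   68 3111] [0.416 0.111] sat 59.0 tx,ty 1.06 0.84
[ 32. 113.] [  72   65 3576] [0.523 0.354] sat 5.0 tx,ty 0.6 -4.45
[157. 186.] [  61   58 2533] [0.427 0.323] sat 5.0 tx,ty -0.79 -2.98
```

```bash
python3 -c "
from h import *;c=cam('wrist');print(proj(c,[.372,.166,.042]),proj(c,[.385,.172,.042]))"
```

```text
[340.4491687  164.06129387] [326.73481827 155.13230235]
```

View pics/last.png

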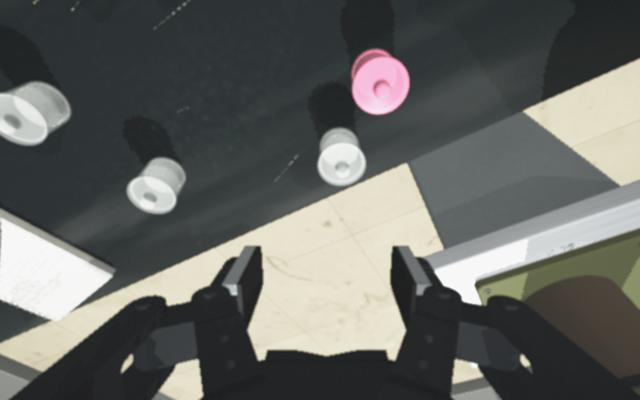

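```bash
cat > tl.py <<'E'
from h import *
import sys
# desired pad centre (world), pad 56 mm behind TCP
s=arm.observe();M=R.from_euler('xyz',s["tool_rot"],degrees=True).as_matrix()
t=np.array([float(v) for v in sys.argv[1].split(',')]);off=float(sys.argv[2]) if len(sys.argv)>2 else .056
g=t+off*M[:,2];print("TCP target",g.round(4),"units",(M.T@(g-s["tool_pos"])/.05).round(2))
E
python3 tl.py .3715,.1655,.030
```

```text
TCP target [ 0.353   0.174  -0.0222] units [0.55 0.26 3.11]
```

```bash
python3 -m creep '[[0.28,0.13,0,0,0,0],[0.27,0.13,0,0,0,0],[0,0,0.4,0,0,0],[0,0,0.4,0,0,0],[0,0,0.4,0,0,0],[0,0,0.4,0,0,0],[0,0,0.4,0,0,0],[0,0,0,0,0,0]]'; python3 tl.py .3715,.1655,.030;  python3 -c "
from h import *;print(arm.observe()['qpos'].round())"
```

```text
time: 36.02
tool_pos: [0.3712, 0.1649, 0.0289]
tool_rot: [178.4, 21.4, -28.8]
ft_force: [0.5, 0.3, 0.2]
finger_gap: 0.0598
grasp_force: 0.0
TCP target [ 0.3528  0.1739 -0.0221] units [-0.01 -0.01  1.1 ]
[-27.  51.  15. 118. -44.  38. -93.]
```

```bash
python3 -m creep '[[0,0,0.3,0,0,0],[0,0,0.3,0,0,0],[0,0,0.3,0,0,0],[0,0,0.2,0,0,0],[0,0,0,0,0,0]]'; python3 -m creep '[[0,0,0,0,0,0],[0,0,0,0,0,0],[0,0,0,0,0,0],[0,0,0,0,0,0]]' 1 30;  python3 -c "
from h import *;print(arm.observe()['qpos'].round())"
```

```text
time: 36.65
tool_pos: [0.354, 0.1737, -0.0216]
tool_rot: [178.5, 21.3, -28.7]
ft_force: [0.3, 0.1, 0.1]
finger_gap: 0.06
grasp_force: 0.0
time: 37.15
tool_pos: [0.3546, 0.174, -0.0211]
tool_rot: [178.6, 21.2, -28.7]
ft_force: [0.5, -0.1, 5.9]
finger_gap: 0.037
grasp_force: 30.0
[-25.  56.   9. 121. -50.  29. -88.]
```

B is gripped on the body with the tool leaning 21°. The bottle is upright only at this lean, so carry and place it by pure translation.

Run:
```python
from h import *
s=arm.observe();M=R.from_euler('xyz',s["tool_rot"],degrees=True).as_matrix()
for d in [(0,0,.221),(.2485,-.3245,0),(0,0,-.1)]: print((M.T@np.array(d)/.05).round(3))
```

```text
[-1.601  0.104 -4.119]
[ 6.97   3.37  -2.624]
[ 0.724 -0.047  1.864]
```

```bash
python3 -m creep '[[-0.1,0.006,-0.257,0,0,0],[-0.2,0.013,-0.515,0,0,0],[-0.2,0.013,-0.515,0,0,0],[-0.2,0.013,-0.515,0,0,0],[-0.2,0.013,-0.515,0,0,0],[-0.2,0.013,-0.515,0,0,0],[-0.2,0.013,-0.515,0,0,0],[-0.2,0.013,-0.515,0,0,0],[-0.1,0.007,-0.257,0,0,0],[0,0,0,0,0,0]]'
python3 -m creep '[[0.3,0.145,-0.113,0,0,0],[0.5,0.242,-0.188,0,0,0],[0.5,0.242,-0.188,0,0,0],[0.5,0.242,-0.188,0,0,0],[0.5,0.242,-0.188,0,0,0],[0.5,0.242,-0.188,0,0,0],[0.5,0.242,-0.188,0,0,0],[0.5,0.242,-0.188,0,0,0],[0.5,0.242,-0.188,0,0,0],[0.5,0.242,-0.188,0,0,0],[0.5,0.242,-0.188,0,0,0],[0.5,0.242,-0.188,0,0,0],[0.5,0.242,-0.188,0,0,0],[0.5,0.242,-0.188,0,0,0],[0.17,0.08,-0.065,0,0,0],[0,0,0,0,0,0]]'
python3 tl.py .620,-.159,.107;  python3 -c "
from h import *;print(arm.observe()['qpos'].round())"
```

```text
time: 38.4
tool_pos: [0.3543, 0.1741, 0.2]
tool_rot: [178.6, 21.2, -28.7]
ft_force: [1.2, -0.2, -0.5]
finger_gap: 0.0368
grasp_force: 30.3
time: 40.4
tool_pos: [0.6021, -0.1513, 0.198]
tool_rot: [178.4, 21.4, -28.8]
ft_force: [-0.2, 0.5, -0.2]
finger_gap: 0.0372
grasp_force: 30.3
TCP target [ 0.6014 -0.1505  0.0549] units [ 1.02 -0.08  2.67]
[  1.  55.  28.  65. -23.  87. -90.]
```

```bash
python3 -m creep '[[0.155,-0.01,0.4,0,0,0],[0.155,-0.01,0.4,0,0,0],[0.155,-0.01,0.4,0,0,0],[0.155,-0.01,0.4,0,0,0],[0.155,-0.01,0.4,0,0,0],[0.155,-0.01,0.4,0,0,0],[0.07,-0.005,0.18,0,0,0],[0.035,0,0.09,0,0,0],[0,0,0,0,0,0],[0,0,0,0,0,0]]'
```

```text
time: 41.65
tool_pos: [0.6029, -0.1509, 0.0567]
tool_rot: [178.5, 21.2, -28.7]
ft_force: [-0.3, 0.2, 0.1]
finger_gap: 0.0368
grasp_force: 30.3
```

```bash
python3 -m creep '[[0.015,0,0.04,0,0,0],[0,0,0,0,0,0]]'
python3 -m creep '[[0,0,0,0,0,0],[0,0,0,0,0,0],[0,0,0,0,0,0],[0,0,-0.3,0,0,0],[0,0,-0.5,0,0,0],[0,0,-0.6,0,0,0],[0,0,-0.6,0,0,0],[0,0,-0.6,0,0,0],[0,0,-0.6,0,0,0],[0,0,-0.3,0,0,0],[0,0,0,0,0.7,0],[0,0,0,0,0.7,0],[0,0,0,0,0.7,0],[0,0,0,0,0.7,0],[0,0,0,0,0.7,0],[0,0,0,0,0.6,0],[0,0,0,0,0.5,0],[0,0,0,0,0,0]]' 0.4;  python3 -c "
from h import *;print(arm.observe()['qpos'].round())"
```

```text
time: 41.9
tool_pos: [0.6026, -0.1507, 0.0541]
tool_rot: [178.5, 21.2, -28.7]
ft_force: [1.0, -0.2, 1.1]
finger_gap: 0.0369
grasp_force: 30.4
time: 44.15
tool_pos: [0.6602, -0.1768, 0.2182]
tool_rot: [178.6, 0.2, -28.2]
ft_force: [0.7, -0.1, -0.1]
finger_gap: 0.0508
grasp_force: 0.0
[ -4.  46.  31.  77. -23.  63. -89.]
```

```bash
python3 -m creep '[[-0.4,-0.3,0,0.3,0,0],[-0.55,-0.42,0,0,0,0],[-0.55,-0.42,0,0,0,0],[-0.55,-0.42,0,0,0,0],[-0.55,-0.42,0,0,0,0],[-0.55,-0.42,0,0,0,0],[-0.55,-0.42,0,0,0,0],[-0.55,-0.42,0,0,0,0],[-0.55,-0.42,0,0,0,0],[-0.55,-0.42,0,0,0,0],[-0.55,-0.42,0,0,0,0],[-0.55,-0.42,0,0,0,0],[-0.55,-0.42,0,0,0,0],[-0.55,-0.42,0,0,0,0],[-0.55,-0.42,0,0,0,0],[-0.55,-0.4,0,0,0,0],[-0.18,-0.1,0,0,0,0],[0,0,0,0,0,0]]' 0.2; python3 blobs.py;  python3 -c "
from h import *;print(arm.observe()['qpos'].round())"
```

```text
time: 46.4
tool_pos: [0.4292, 0.3258, 0.2181]
tool_rot: [180.0, 0.2, -28.1]
ft_force: [-0.4, -1.0, 0.0]
finger_gap: 0.0683
grasp_force: 0.0
[0.4292 0.3258 0.2181] [180.    0.2 -28.1] -132.0
[109.  36.] [  51   50 1850] [0.656 0.457] sat 9.0 tx,ty 2.76 -4.45
[ 9. 75.] [ 23  46 830] [0.676 0.573] sat 15.0 tx,ty 2.01 -6.69
[509.  86.] [  53   43 1529] [0.415 0.11 ] sat 77.0 tx,ty 1.78 3.95
[253. 108.] [  42   41 1317] [0.525 0.363] sat 4.0 tx,ty 1.34 -1.57
[ 52. 135.] [ 111   72 5634] [0.606 0.576] sat 5.0 tx,ty 0.76 -6.08
[326. 173.] [  38   39 1149] [0.424 0.328] sat 4.0 tx,ty -0.12 0.01
[  8. 238.] [ 22  38 606] [0.536 0.707] sat 7.0 tx,ty -1.71 -7.74
[ -63.   35.   36.  104.  -27.   49. -132.]
```

```bash
python3 -m creep '[[-0.05,0.01,0.4,0,0,0],[0,0,0.5,0,0,0],[0,0,0.5,0,0,0],[0,0,0.5,0,0,0],[0,0,0.5,0,0,0],[0,0,0.5,0,0,0],[0,0,0.5,0,0,0],[0,0,0.5,0,0,0],[0,0,0.4,0,0,0],[0,0,0.3,0,0,0],[0,0,0.2,0,0,0],[0,0,0.12,0,0,0],[0,0,0,0,0,0]]'
python3 -m creep '[[0,0,0,0,0,0],[0,0,0,0,0,0],[0,0,0,0,0,0],[0,0,0,0,0,0]]' 1 30;  python3 -c "
from h import *;print(arm.observe()['qpos'].round())"
```

```text
time: 48.08
tool_pos: [0.4256, 0.3269, -0.0281]
tool_rot: [180.0, 0.2, -28.2]
ft_force: [-0.2, 0.4, 0.3]
finger_gap: 0.0685
grasp_force: 0.0
time: 48.58
tool_pos: [0.4258, 0.3271, -0.0275]
tool_rot: [-180.0, 0.2, -28.2]
ft_force: [-0.4, -0.6, 5.6]
finger_gap: 0.0369
grasp_force: 30.0
[ -51.   55.   14.  113.  -44.   17. -118.]
```

```bash
python3 -m creep '[[0,0,-0.3,0,0,0],[0,0,-0.5,0,0,0],[0,0,-0.6,0,0,0],[0,0,-0.6,0,0,0],[0,0,-0.6,0,0,0],[0,0,-0.6,0,0,0],[0,0,-0.6,0,0,0],[0,0,-0.6,0,0,0],[0,0,-0.35,0,0,0],[0,0,0,0,0,0]]'
python3 -m creep '[[0.3,0.2,0,0,0,0],[0.54,0.365,0,0,0,0],[0.54,0.365,0,0,0,0],[0.54,0.365,0,0,0,0],[0.54,0.365,0,0,0,0],[0.54,0.365,0,0,0,0],[0.54,0.365,0,0,0,0],[0.54,0.365,0,0,0,0],[0.54,0.365,0,0,0,0],[0.54,0.365,0,0,0,0],[0.54,0.365,0,0,0,0],[0.54,0.365,0,0,0,0],[0.54,0.365,0,0,0,0],[0.54,0.365,0,0,0,0],[0.54,0.365,0,0,0,0],[0.54,0.365,0,0,0,0],[0.54,0.365,0,0,0,0],[0.2,0.13,0,0,0,0],[0,0,0,0,0,0]]';  python3 -c "
from h import *;print(arm.observe()['qpos'].round())"
```

```text
time: 49.82
tool_pos: [0.4268, 0.3269, 0.2109]
tool_rot: [-179.9, 0.2, -28.2]
ft_force: [0.0, 0.6, -2.1]
finger_gap: 0.037
grasp_force: 30.3
time: 52.2
tool_pos: [0.6825, -0.1622, 0.2069]
tool_rot: [179.9, 0.3, -28.3]
ft_force: [-0.1, 0.5, -0.4]
finger_gap: 0.0362
grasp_force: 30.3
[ -4.  48.  30.  75. -25.  64. -89.]
```

```bash
python3 -m creep '[[0,0,0.4,0,0,0],[0,0,0.5,0,0,0],[0,0,0.5,0,0,0],[0,0,0.5,0,0,0],[0,0,0.5,0,0,0],[0,0,0.35,0,0,0],[0,0,0.2,0,0,0],[0,0,0.15,0,0,0],[0,0,0.06,0,0,0],[0,0,0,0,0,0],[0,0,0,0,0,0]]'
```

```text
time: 53.58
tool_pos: [0.6833, -0.1612, 0.0504]
tool_rot: [180.0, 0.2, -28.2]
ft_force: [-0.0, 0.2, -0.7]
finger_gap: 0.0369
grasp_force: 30.3
```

```bash
python3 -m creep '[[0,0,0.05,0,0,0],[0,0,0,0,0,0]]'
python3 -m creep '[[0,0,0,0,0,0],[0,0,0,0,0,0],[0,0,0,0,0,0],[0,0,-0.3,0,0,0],[0,0,-0.5,0,0,0],[0,0,-0.6,0,0,0],[0,0,-0.6,0,0,0],[0,0,-0.6,0,0,0],[0,0,-0.6,0,0,0],[0,0,-0.3,0,0,0],[0,0,0,0,0,0]]' 0.42
python3 -m creep '[[-0.3,-0.3,0,0,0,0],[-0.48,-0.48,0,0,0,0],[-0.48,-0.48,0,0,0,0],[-0.48,-0.48,0,0,0,0],[-0.48,-0.48,0,0,0,0],[-0.48,-0.48,0,0,0,0],[-0.48,-0.48,0,0,0,0],[-0.48,-0.48,0,0,0,0],[-0.48,-0.48,0,0,0,0],[-0.48,-0.48,0,0,0,0],[-0.48,-0.48,0,0,0,0],[-0.48,-0.48,0,0,0,0],[-0.48,-0.48,0,0,0,0],[-0.48,-0.48,0,0,0,0],[-0.48,-0.48,0,0,0,0],[-0.48,-0.48,0,0,0,0],[-0.23,-0.23,0,0,0,0],[0,0,0,0,0,0]]' 0.2; python3 blobs.py
```

```text
time: 53.82
tool_pos: [0.6833, -0.1611, 0.0477]
tool_rot: [180.0, 0.2, -28.2]
ft_force: [0.5, -0.1, 0.2]
finger_gap: 0.0368
grasp_force: 30.4
time: 55.2
tool_pos: [0.6841, -0.1615, 0.2237]
tool_rot: [180.0, 0.1, -28.2]
ft_force: [0.3, -0.1, 0.9]
finger_gap: 0.0496
grasp_force: 0.0
time: 57.45
tool_pos: [0.5245, 0.3626, 0.2225]
tool_rot: [179.9, 0.3, -28.1]
ft_force: [0.4, -0.4, -0.6]
finger_gap: 0.0683
grasp_force: 0.0
[0.5245 0.3626 0.2225] [179.9   0.3 -28.1] -132.0
[193. 104.] [  42   44 1472] [0.656 0.457] sat 7.0 tx,ty 1.42 -2.91
[565. 149.] [  56   39 1350] [0.414 0.11 ] sat 75.0 tx,ty 0.43 5.51
[325. 168.] [  37   38 1109] [0.524 0.363] sat 5.0 tx,ty -0.01 -0.0
[136. 196.] [  92   71 4679] [0.6   0.577] sat 4.0 tx,ty -0.7 -4.5
[428. 272.] [ 36  52 607] [0.343 0.311] sat 5.0 tx,ty -2.71 2.63
[477. 282.] [  70   54 1930] [0.299 0.259] sat 25.0 tx,ty -3.01 3.94
[ 64. 280.] [  57   43 1787] [0.554 0.728] sat 7.0 tx,ty -2.92 -6.73
[609. 326.] [  82  107 4720] [0.152 0.126] sat 6.0 tx,ty -4.35 7.68
```

```bash
python3 -m creep '[[0.02,0,0.4,0,0,0],[0,0,0.5,0,0,0],[0,0,0.5,0,0,0],[0,0,0.5,0,0,0],[0,0,0.5,0,0,0],[0,0,0.5,0,0,0],[0,0,0.5,0,0,0],[0,0,0.5,0,0,0],[0,0,0.4,0,0,0],[0,0,0.3,0,0,0],[0,0,0.2,0,0,0],[0,0,0.2,0,0,0],[0,0,0,0,0,0]]'
python3 -m creep '[[0,0,0,0,0,0],[0,0,0,0,0,0],[0,0,0,0,0,0],[0,0,0,0,0,0]]' 1 30
```

```text
time: 59.12
tool_pos: [0.525, 0.3618, -0.0269]
tool_rot: [179.9, 0.2, -28.2]
ft_force: [-1.2, 0.1, 0.2]
finger_gap: 0.0685
grasp_force: 0.0
time: 59.62
tool_pos: [0.526, 0.3623, -0.0257]
tool_rot: [-180.0, 0.2, -28.2]
ft_force: [-0.8, -0.2, 5.7]
finger_gap: 0.0374
grasp_force: 30.5
```

```bash
python3 -m creep '[[0,0,-0.3,0,0,0],[0,0,-0.5,0,0,0],[0,0,-0.6,0,0,0],[0,0,-0.6,0,0,0],[0,0,-0.6,0,0,0],[0,0,-0.6,0,0,0],[0,0,-0.6,0,0,0],[0,0,-0.6,0,0,0],[0,0,-0.5,0,0,0],[0,0,0,0,0,0]]'
python3 -m creep '[[0.25,0.285,0,0,0,0],[0.41,0.47,0,0,0,0],[0.41,0.47,0,0,0,0],[0.41,0.47,0,0,0,0],[0.41,0.47,0,0,0,0],[0.41,0.47,0,0,0,0],[0.41,0.47,0,0,0,0],[0.41,0.47,0,0,0,0],[0.41,0.47,0,0,0,0],[0.41,0.47,0,0,0,0],[0.41,0.47,0,0,0,0],[0.41,0.47,0,0,0,0],[0.41,0.47,0,0,0,0],[0.41,0.47,0,0,0,0],[0.11,0.12,0,0,0,0],[0,0,0,0,0,0]]'
```

```text
time: 60.88
tool_pos: [0.5274, 0.3617, 0.221]
tool_rot: [-179.8, 0.1, -28.2]
ft_force: [0.0, -0.1, -0.5]
finger_gap: 0.037
grasp_force: 30.2
time: 62.88
tool_pos: [0.6222, -0.0601, 0.2169]
tool_rot: [179.9, 0.3, -28.3]
ft_force: [0.0, 0.1, -0.5]
finger_gap: 0.0372
grasp_force: 30.2
```

```bash
python3 -m creep '[[0,0,0.4,0,0,0],[0,0,0.5,0,0,0],[0,0,0.5,0,0,0],[0,0,0.5,0,0,0],[0,0,0.5,0,0,0],[0,0,0.35,0,0,0],[0,0,0.25,0,0,0],[0,0,0.15,0,0,0],[0,0,0.1,0,0,0],[0,0,0.08,0,0,0],[0,0,0,0,0,0],[0,0,0,0,0,0]]'
```

```text
time: 64.38
tool_pos: [0.6228, -0.0598, 0.0515]
tool_rot: [180.0, 0.2, -28.2]
ft_force: [0.3, -0.2, 0.1]
finger_gap: 0.0368
grasp_force: 30.2
```

```bash
python3 -m creep '[[0,0,0.03,0,0,0],[0,0,0,0,0,0]]'
python3 -m creep '[[0,0,0,0,0,0],[0,0,0,0,0,0],[0,0,0,0,0,0],[0,0,-0.3,0,0,0],[0,0,-0.5,0,0,0],[0,0,-0.6,0,0,0],[0,0,-0.6,0,0,0],[0,0,-0.6,0,0,0],[0,0,-0.6,0,0,0],[0,0,-0.6,0,0,0],[0,0,-0.4,0,0,0],[-0.2,0.5,0,0,0,0],[-0.2,0.5,0,0,0,0],[-0.2,0.5,0,0,0,0],[0,0,0,0,0,0]]' 0.4
python3 blobs.py | head -1
```

```text
time: 64.62
tool_pos: [0.6225, -0.0597, 0.0497]
tool_rot: [180.0, 0.2, -28.2]
ft_force: [-0.8, -0.1, -0.2]
finger_gap: 0.037
grasp_force: 30.2
time: 66.5
tool_pos: [0.56, -0.1141, 0.2613]
tool_rot: [179.9, 0.2, -28.4]
ft_force: [1.4, 1.3, -0.0]
finger_gap: 0.0512
grasp_force: 0.0
[ 0.56   -0.1141  0.2613] [179.9   0.2 -28.4] -90.0
```

View pics/last.png

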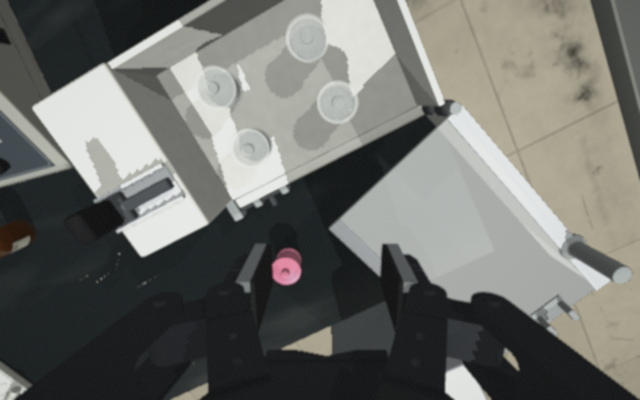

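All four bottles stand upright on the shelf: (217,88), (252,146), (306,38) and (337,103). The door is open with the pull at (617,270), so go back to it.

```bash
python3 -c "
from h import *;c=cam('wrist');print(atz(c,619,271,.211))"
python3 -m creep '[[-0.13,0.5,0,0,0,0],[-0.13,0.53,0,0,0,0],[-0.13,0.53,0,0,0,0],[-0.13,0.53,0,0,0,0],[-0.13,0.53,0,0,0,0],[-0.13,0.53,0,0,0,0],[-0.14,0.53,0,0,0,0],[-0.14,0.53,0,0,0,0],[-0.14,0.5,0,0,0,0],[0,0,0,0,0,-0.8],[0,0,0,0,0,-0.8],[0,0,0,0,0,-0.8],[0,0,0,0,0,-0.8],[0,0,0,0,0,-0.8],[0,0,0,0,0,-0.8],[0,0,0,0,0,-0.8],[0,0,0,0,0,-0.25],[0,0,0,0,0,0]]'; python3 -c "
from h import *;s=arm.observe();print(s['qpos'].round(),proj(cam('wrist'),[.395,-.293,.211]))
cv2.imwrite('pics/w9.png',arm.get_image('wrist')['color'][:,:,::-1])"
```

```text
[ 0.40413797 -0.28902242  0.211     ]
time: 68.85
tool_pos: [0.398, -0.2909, 0.2603]
tool_rot: [-179.9, 0.2, -1.4]
ft_force: [-0.2, -0.6, -0.1]
finger_gap: 0.0512
grasp_force: 0.0
[ 15.  26.  25. 108. -14.  49. -45.] [328.73303522 206.81178879]
```

```bash
python3 -m creep '[[-0.05,0.04,0.4,0,0,0],[0,0,0.5,0,0,0],[0,0,0.5,0,0,0],[0,0,0.4,0,0,0],[0,0,0.3,0,0,0],[0,0,0.12,0,0,0],[0,0,0,0,0,0]]'
python3 -m creep '[[0,0,0,0,0,0],[0,0,0,0,0,0],[0,0,0,0,0,0],[0,0,0,0,0,0]]' 1 25
```

```text
time: 69.82
tool_pos: [0.3944, -0.293, 0.1492]
tool_rot: [-179.9, 0.2, -1.4]
ft_force: [0.5, -0.4, 0.5]
finger_gap: 0.0515
grasp_force: 0.0
time: 70.32
tool_pos: [0.3948, -0.2932, 0.1498]
tool_rot: [-180.0, 0.1, -1.4]
ft_force: [-0.4, 0.4, 6.4]
finger_gap: 0.0146
grasp_force: 25.7
```

Gripped. Now reverse the arc.

```bash
python3 -m creep '[[-0.098,-0.364,0,0,0,0],[-0.059,-0.372,0,0,0,0],[-0.02,-0.376,0,0,0,0],[0.02,-0.376,0,0,0,0],[0.059,-0.372,0,0,0,0],[0.098,-0.364,0,0,0,0],[0,0,0,0,0,0]]'
python3 -m creep '[[0.135,-0.352,0,0,0,0],[0.171,-0.336,0,0,0,0],[0.205,-0.316,0,0,0,0],[0.237,-0.293,0,0,0,0],[0.267,-0.267,0,0,0,0],[0.293,-0.237,0,0,0,0],[0,0,0,0,0,0]]'
python3 -m creep '[[0.316,-0.205,0,0,0,0],[0.336,-0.171,0,0,0,0],[0.352,-0.135,0,0,0,0],[0.364,-0.098,0,0,0,0],[0.372,-0.059,0,0,0,0],[0.3,-0.02,0,0,0,0],[0,0,0,0,0,0]]'
```

```text
time: 71.2
tool_pos: [0.3977, -0.1799, 0.1496]
tool_rot: [-179.9, 0.2, -1.2]
ft_force: [0.3, 0.7, 3.5]
finger_gap: 0.0149
grasp_force: 25.8
time: 72.08
tool_pos: [0.4669, -0.0918, 0.1493]
tool_rot: [-179.9, 0.1, -1.2]
ft_force: [0.0, -0.6, 5.4]
finger_gap: 0.0151
grasp_force: 26.4
time: 72.95
tool_pos: [0.5691, -0.0618, 0.1491]
tool_rot: [180.0, 0.1, -1.3]
ft_force: [0.2, -1.9, 5.5]
finger_gap: 0.0155
grasp_force: 26.5
```

Push onto the end stop.

```bash
python3 -m creep '[[0.08,0,0,0,0,0],[0.08,0,0,0,0,0],[0.06,0,0,0,0,0],[0,0,0,0,0,0]]'
```

```text
time: 73.45
tool_pos: [0.5717, -0.0617, 0.1489]
tool_rot: [-179.8, 0.9, -1.4]
ft_force: [-12.9, -1.6, 16.6]
finger_gap: 0.0151
grasp_force: 27.6
```

```bash
python3 -m creep '[[0,0,0,0,0,0],[0,0,0,0,0,0],[0,0,0,0,0,0],[0,0,-0.4,0,0,0],[0,0,-0.5,0,0,0],[0,0,-0.6,0,0,0],[0,0,0,0,0,0]]' 0.4
python3 -m creep '[[0.15,-0.4,0,0,0,0],[0.2,-0.5,0,0,0,0],[0.2,-0.5,0,0,0,0],[0.2,-0.5,0,0,0,0],[0.2,-0.5,0,0,0,0],[0.05,-0.1,0,0,0,0],[0,0,0,0,0,0]]'
```

```text
time: 74.32
tool_pos: [0.5805, -0.062, 0.2259]
tool_rot: [-180.0, -0.1, -1.3]
ft_force: [1.1, 0.9, -1.0]
finger_gap: 0.0509
grasp_force: 0.0
time: 75.2
tool_pos: [0.6311, 0.0624, 0.2229]
tool_rot: [-180.0, 0.3, -1.3]
ft_force: [-0.2, 0.4, 0.1]
finger_gap: 0.0514
grasp_force: 0.0
```

```bash
python3 -m creep '[[0,-0.02,0.4,0,0,0],[0,0,0.4,0,0,0],[0,0,0.4,0,0,0],[0,0,0.24,0,0,0],[0,0,0,0,0,0]]'
python3 -m creep '[[0,0,0,0,0,0],[0,0,0,0,0,0],[0,0,0,0,0,0],[0,0,0,0,0,0]]' 1 30
python3 -m creep '[[0,0.13,0,0,0,0],[0,0.13,0,0,0,0],[0,0.13,0,0,0,0],[0,0.13,0,0,0,0],[0,0.12,0,0,0,0],[0,0.1,0,0,0,0],[0,0.06,0,0,0,0],[0,0,0,0,0,0]]'
```

```text
time: 75.82
tool_pos: [0.6306, 0.0623, 0.1512]
tool_rot: [-180.0, 0.3, -1.4]
ft_force: [-0.0, 0.0, 0.0]
finger_gap: 0.0509
grasp_force: 0.0
time: 76.32
tool_pos: [0.632, 0.063, 0.1528]
tool_rot: [-179.9, 0.1, -1.4]
ft_force: [0.2, 0.2, 5.9]
finger_gap: 0.0154
grasp_force: 33.2
time: 77.32
tool_pos: [0.6311, 0.0276, 0.1527]
tool_rot: [-179.6, 0.1, -1.2]
ft_force: [-1.0, 6.9, 7.8]
finger_gap: 0.015
grasp_force: 33.5
```

```bash
python3 -m creep '[[0,0.08,0,0,0,0],[0,0.08,0,0,0,0],[0,0,0,0,0,0]]'
python3 -m creep '[[0,0,0,0,0,0],[0,0,0,0,0,0],[0,0,0,0,0,0],[0,0,-0.4,0,0,0],[0,0,-0.6,0,0,0],[0,0,-0.6,0,0,0],[0,0,-0.6,0,0,0],[0,0,-0.6,0,0,0],[0,0,0,0,0,0],[0,0,0,0,0,0]]' 0.3
python3 - <<'E'
from h import *
a=arm.get_image("wrist")["color"][:,:,::-1];b=arm.get_image("scene")["color"][140:300,200:480,::-1]
o=np.vstack([cv2.resize(a[:280],(700,306)),cv2.resize(b,(515,294)) if 0 else cv2.copyMakeBorder(cv2.resize(b,(515,294)),0,0,0,185,cv2.BORDER_CONSTANT)]);cv2.imwrite("pics/fin.png",o)
E
```

```text
time: 77.7
tool_pos: [0.6311, 0.0276, 0.1527]
tool_rot: [-179.0, 0.2, -1.0]
ft_force: [-2.0, 18.1, 9.9]
finger_gap: 0.0153
grasp_force: 33.8
time: 78.95
tool_pos: [0.63, 0.0146, 0.2909]
tool_rot: [-179.9, 0.3, -1.4]
ft_force: [-0.6, 0.6, -0.4]
finger_gap: 0.0595
grasp_force: 0.0
```

View pics/fin.png

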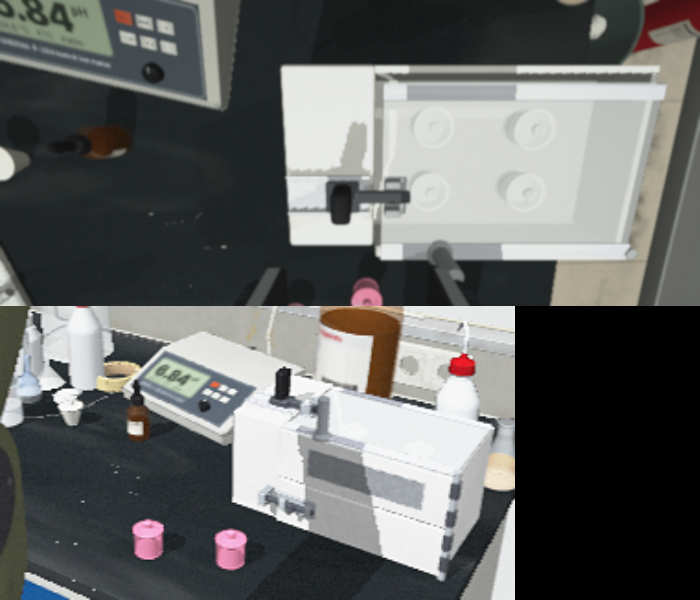

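The final view shows the door shut, the tongue through the lugs, and four bottles upright under the canopy. The dropper, crucible and pinks are undisturbed, so I'm handing in.

```bash
python3 -c "
from workcell import arm
print(arm.hand_in())"
```

```text
the job is handed in; nothing more can be done
None
```

The job is handed in: all four weighing bottles stand upright on the locker's shelf, the top half is closed, the lock grip is fully home, and the dropper bottle, crucible and pink look-alikes were not disturbed.

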